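Fit the cover plate of a junction box over its studs

TASK

Close the grey junction box with its cover plate: draw the plate out of the pocket rack by the end that sticks out, put it down flat on the open bench and let go, then take it again by the rib on top. Lay it on the tips of the box's four studs about a centimetre short of home along its length, and slide it home with light pressure until you feel its holes drop over the studs; leave it fully down, flat on the box. Do not press hard on the stud tips, and leave the other things on the bench where they are.

Things in the scene. Friction and masses are not known exactly. Their poses are not given: they have to be found in the camera images.
- cover_center (a point): aluminium cover plate, 110 x 56 x 5 mm, 0.1 to 0.2 kg, with an upright rib on its upper face and four plain 10 mm through holes at x = +-43, y = +-17 mm. This point is at its centre, 15.5 mm above the underside; x along the 110 mm length, z up out of the ribbed face. A half turn about z makes no difference to the fit
- rib (a point): middle of the plate's grip rib, 18 mm above the plate's underside; axes as the plate's. The rib stands in the middle of the plate, 30 mm long (along x), 12 mm wide (along y), 26 mm high above the plate's upper face
- cover: the same cover plate; origin at the centre of its underside, axes as cover_center. At the start it lies loose and level in the rack, its -x end sticking out of the mouth by 39 to 44 mm, in line with the rack to within 0.02 rad
- rack_mouth (a point): fixed dark sheet-metal pocket rack, 74 mm deep (along x), 70 mm wide (110 mm over its feet), 75 mm high, open only at its -x side; shelf 36 mm above the bench, inner width 62 mm, roof 36 mm above the shelf. This point is the middle of the mouth's lower edge, level with the shelf's top; -x points out of the rack. The plate must be drawn about 70 mm to clear the mouth
- seat (a point): centre of the flat top deck of the junction box, 40 mm above the bench; x along the box's length, z up. Four upright steel studs stand on the deck at x = +-43, y = +-17 mm: 8 mm diameter, 12 mm high, tips bevelled by about 1.2 mm. With the cover home its underside lies on the deck, centred on this point, its length along x
- box: the fixed grey junction box, 150 x 86 mm (190 mm long over its two mounting feet), three black cable glands sticking out 14 mm on its +y side; origin at the centre of its underside on the bench, axes as seat. Between box and rack the bench is clear, but for the pliers near its front edge and the solder reel well behind
- solder_reel_center (a point): bystander: solder reel, loose on the bench; its centre, half-way up
- tape_1_center (a point): bystander: roll of black tape, loose on the bench; its centre, half-way up
- pliers_teal_b_center (a point): bystander: teal-handled pliers, loose on the bench; its centre, half-way up
- line_plug_1_center (a point): bystander: white line plug, loose on the bench; its centre, half-way up
Mind the look-alikes: they are no part of the job. What is meant by the cover is not black or purple, and is the larger of those in its own colour.

How it is judged:
On the way, in this order (a step that is already met when the one before it is completed fails the run):
1. the plate lies flat on the bench, let go (height (world z) of cover_center between 0.01 and 0.02 m and angle between cover_center's own z axis and vertical below 0.08 rad and contact force between the fingers and cover below 0.05 N), for 0.2 s.
2. held by its rib, the plate rests on the stud tips, 6 to 20 mm from home (z of cover_center in the frame of seat between 0.024 and 0.0315 m and horizontal distance between cover_center and seat between 0.006 and 0.02 m and angle between cover_center's own z axis and vertical below 0.12 rad and contact force between cover and box above 0.2 N and distance between the grasp point and rib below 0.035 m), for 0.1 s.
3. still touching the stud tips, the plate has been slid to within 4.5 mm of home (z of cover_center in the frame of seat above 0.0215 m and horizontal distance between cover_center and seat below 0.0045 m and contact force between cover and box above 0.1 N), for 0.03 s.
At the end, for the whole second after the job is handed in: The cover plate lies on the box's deck with the four studs through its holes (centre within 3 mm of the deck's centre, within 2 mm of fully down, in line and level), let go and at rest (horizontal distance between cover_center and seat below 0.003 m and z of cover_center in the frame of seat between 0.0125 and 0.0175 m and angle between the x axis of cover_center and the x axis of seat, either way round below 0.06 rad and angle between cover_center's own z axis and vertical below 0.04 rad and contact force between the fingers and cover below 0.05 N and linear speed of cover below 0.01 m/s); the robot touches nothing.
It fails at once if the plate is pressed on the stud tips with more than 60 N (contact force between cover and box above 60 N and z of cover_center in the frame of seat above 0.0215 m).
It fails at once if the solder reel is moved by more than 20 mm (distance of solder_reel_center from where it was at the start of the episode above 0.02 m).
It fails at once if the roll of black tape is moved by more than 20 mm (distance of tape_1_center from where it was at the start of the episode above 0.02 m).
It fails at once if the teal-handled pliers is moved by more than 20 mm (distance of pliers_teal_b_center from where it was at the start of the episode above 0.02 m).
It fails at once if the white line plug is moved by more than 20 mm (distance of line_plug_1_center from where it was at the start of the episode above 0.02 m).
It also fails if it takes over 67 s, if anything falls off the work surface, if the arm or the gripper's body presses on something with over 40 N, if the wrist force passes 120 N, or if a joint passes its speed limit or range.

ROBOT

A 6-joint arm with a two-finger parallel gripper is mounted at the origin on a cart in front of the work surface, level with it; the furniture and walls round the work are solid. World frame = base frame: x ahead of the robot, y to its left, z up, the work surface at z = 0. Lengths are in m, angles in rad, forces in N, time in s.
With the tool pointing down it reaches from about 0.3 to 0.875 m from the base axis. Payload 6.4 kg.
Tool frame: the origin (TCP) lies at the very end of the fingers, on their centre line; the grasp point (between the pads) lies 19 mm behind it; z points along the fingers, y is the line along which they close (so a half turn about z gives the same grasp; the last joint's range is limited). The gripper opens to 85 mm and grips with 20 to 120 N. Pads are 22 mm wide; open, the fingers measure 114 mm over their backs; the gripper's body (76 mm by 85 mm) begins 54 mm behind the grasp point. The pads swing forward as they close: fully open they stand 13 mm farther back than shut.
Start: joints at [1.077, 0.181, 1.607, -0, 1.354, -0.206], TCP at [0.163, 0.551, 0.231] pointing down, gripper open.
Joint ranges: [-2.99, 2.99], [-0.89, 2.07], [0.3, 2.58], [-1.14, 4.28], [0, 2.63], [-3.12, 3.12]. Speed limits (rad/s): [2.57, 2.57, 3.01, 3.14, 3.14, 3.14].

INTERFACE

Orientations are given as a unit quaternion [w, x, y, z].
In Python, from bench import ctrl, camera, calibration, order, outline_of gives the robot as it stands.
- The arm moves only by the tool move_arm, never from a script. Its argument "series" is a list that holds one entry, the list of rows, each a list of 5 numbers: the opening, from 0 (shut) to 1 (fully open), then the shift along the tool's x, y, z in mm, then the turn about the tool's z in rad. A call has exactly 10 rows; each row is the pose to reach, as a shift and turn from the pose commanded when the call began, along the tool's axes at that moment; what a row does not reach only later rows make up. A row lasts 1/12 s, in which the tool goes at most 41.7 mm and 7.16 degrees, less where a joint would pass 70% of its speed; a pose out of reach is approached as far as the arm can. A call with a gripper value outside its range is refused whole. The fingers move at their own pace and stop on an object; the grip force is fixed at half the most. Time passes only in rows, so rows that repeat a pose let the fingers close, or fill a call up. It gives the time, the measured TCP pose, the force, the opening and the grip force at its end, in the units of the state.
- ctrl.get_obs(): the state, without advancing time (a new reading comes with each control period).
- camera(name): name is "scene" or "top" or "wrist"; returns (picture, depth): 384x512x3 uint8, blue, green, red; 384x512 float32, m along the optical axis (not along the pixel's ray), 0 where there is no reading.
- calibration(name): a dict with "intrinsics" (3x3 intrinsics, pixels), "rvec" (rotation vector, rad) and "tvec" (3), from world to camera coordinates, as OpenCV has them. Camera axes: x right, y down, z forward; pixel columns grow to the right and rows downward; lengths in m; the calibration is good to about 2 mm. The wrist camera is an equidistant fisheye: a pixel r from the principal point sees the ray r / f radians off the axis. A picture is of the moment at which its call begins: read the wrist's pose just before it. calibration takes no time and is no camera call; for the wrist camera it gives the pose at the moment of the call.
- order.hand_in(): hands the job in; it is judged then, once.
Trained networks look in the newest picture that a camera, given by its name, has taken for a name from the list of things; names that differ only in an ending like _2 or _b are one class to them, and where a whole thing is asked for, a point or a joint stands for the part that bears it (a point fixed in the world has none). Each returns a list of dicts, best first, with "conf" (0 to 1); they miss things now and then, are a little off and sometimes report something else, mostly with a low value. They report only what shows in the picture. A call takes as long as a camera call. They do not tell look-alikes from the thing itself.
- outline_of(target, camera): "region" (384x512 bool, what is visible of it) and "bbox" ([centre column, centre row, width, height] in pixels, round what is visible of it).
The state is a dict: "time_s": time; "q": joint angles; "dq": joint speeds; "joint_efforts": joint torques, N m; "eef_pos": TCP position; "eef_rot": TCP orientation; "wrist_force": force on the tool from outside, world axes, zero at the start; "torque": the same for the moment, N m; "opening": opening from 0.0 (shut) to 1.0 (fully open); "grasp_force": force on a finger pad.
Only numpy, scipy, OpenCV 4.12 (cv2) and the standard library are available. Lean on these libraries where they do the work, as an engineer would, in place of code of your own. Each camera call takes 0.05 s, during which the arm holds its last target. There are 200 camera calls.

## Working session

There is one attempt and no reset: what is moved stays moved. The work goes in short steps, Python scripts to look and compute and a tool call to move; the robot and the scene stay as the last step left them, time stands still between calls to the robot, and variables do not carry over. Pictures are saved under pics/ and viewed, at most 10 in all, crops included, and the job is handed in when it is done.

Besides the shell and the picture viewer there is one more tool, called after ">>>" as name(argument=value, ...) on one line, values as JSON. move_arm: Moves the arm, as the interface text tells. Its arguments: {"type":"object","properties":{"series":{"type":"array","items":{"type":"array","items":{"type":"array","items":{"type":"number"}}}}},"required":["series"]}

```bash
mkdir -p pics
cat > h.py <<'E'
import numpy as np, cv2
from bench import ctrl, camera, calibration, order, outline_of
def cam(n):
    c=calibration(n); R,_=cv2.Rodrigues(np.array(c["rvec"],float)); return np.array(c["intrinsics"]),R,np.array(c["tvec"],float).ravel()
def cloud(n,d,C=None):
    K,R,t=C or cam(n); v,u=np.mgrid[:384,:512]
    x=(u-K[0,2])/K[0,0]; y=(v-K[1,2])/K[1,1]
    if n=="wrist":
        r=np.hypot(x,y)+1e-9; s=np.tan(np.minimum(r,1.5))/r; x,y=x*s,y*s
    P=np.stack([x*d,y*d,d],-1); W=(P-t)@R
    W[d<=0]=np.nan; return W
E
python3 - <<'E'
from h import *
for n in ("scene","top"):
    im,d=camera(n); cv2.imwrite(f"pics/{n}0.png",im); np.savez(f"{n}0.npz",im=im,d=d)
    W=cloud(n,d)
    for k in ("cover","rack_mouth","box","seat","solder_reel_center","tape_1_center","pliers_teal_b_center","line_plug_1_center"):
        try:
            for o in outline_of(k,n)[:4]:
                p=W[o["region"]]; print(n,k,round(o["conf"],2),np.round(o["bbox"]).astype(int),np.nanmedian(p,0).round(3))
        except Exception as e: print(k,e)
print(ctrl.get_obs())
E
```

```text
scene cover 0.86 [253 224  28  18] [ 0.401 -0.027  0.006]
scene cover 0.66 [177 178   8  12] [0.38  0.455 0.005]
scene cover 0.41 [215 169  13  10] [0.501 0.325 0.042]
scene rack_mouth 0.85 [227 171  25  28] [0.547 0.299 0.052]
scene box 0.82 [317 216  47  26] [ 0.585 -0.123  0.036]
scene box 0.67 [309 266  20  16] [ 0.385 -0.297  0.015]
scene seat 0.69 [315 214  47  33] [ 0.586 -0.122  0.036]
scene solder_reel_center 0.54 [288 188  16  13] [0.637 0.059 0.03 ]
scene tape_1_center 0.77 [310 267  23  16] [ 0.385 -0.297  0.015]
scene tape_1_center 0.29 [215 171  17  12] [0.503 0.326 0.042]
scene pliers_teal_b_center 0.6 [216 209  19  11] [0.366 0.146 0.009]
top cover 0.94 [297 222  19  35] [ 0.41  -0.021  0.005]
top cover 0.76 [159 148  17  23] [0.663 0.423 0.003]
top cover 0.75 [148 234  28  17] [0.385 0.462 0.003]
top cover 0.52 [187 196  17  17] [0.494 0.329 0.04 ]
top rack_mouth 0.73 [189 178  35  23] [0.55  0.323 0.073]
top box 0.85 [319 159  33  59] [ 0.61  -0.1    0.038]
top seat 0.7 [317 159  38  58] [ 0.607 -0.101  0.038]
top solder_reel_center 0.73 [267 149  20  19] [0.647 0.0
[... 268 characters left out ...]
526 0.016]
{'time_s': 0.9, 'q': array([ 1.07671399e+00,  1.80793357e-01,  1.60694827e+00,  1.20580676e-05,
        1.35382541e+00, -2.06312083e-01]), 'dq': array([ 0.0007886 ,  0.00040659,  0.00114707, -0.00174824, -0.00085654,
       -0.0007572 ]), 'joint_efforts': array([ 9.08977891e-04, -4.44833064e+01, -3.51687956e+01, -3.28215110e-04,
        6.36624372e-04,  2.94258177e-05]), 'eef_pos': array([0.16319592, 0.55138958, 0.23131724]), 'eef_rot': array([-1.13528414e-06,  1.43390451e-01,  9.89666195e-01,  1.40529109e-05]), 'wrist_force': array([-0.88232499,  0.09325908, -0.61981989]), 'torque': array([-0.02935833,  0.00832908,  0.02924725]), 'grasp_force': 0.0, 'opening': 0.9992769440028199}
```

Run:
```python
import cv2
t=cv2.imread("pics/top0.png")[120:260,110:410]
cv2.imwrite("pics/tc.png",cv2.resize(t,(800,373),interpolation=cv2.INTER_CUBIC))
s=cv2.imread("pics/scene0.png")[150:290,160:360]
cv2.imwrite("pics/sc.png",cv2.resize(s,(800,560),interpolation=cv2.INTER_CUBIC))
```

```text
(no output)
```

View pics/tc.png

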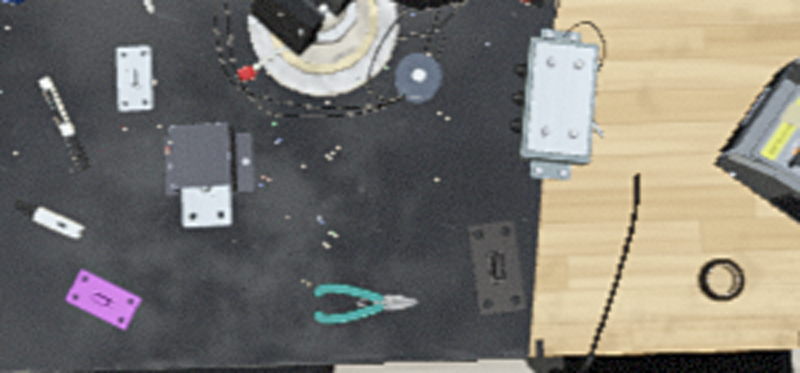

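View pics/sc.png

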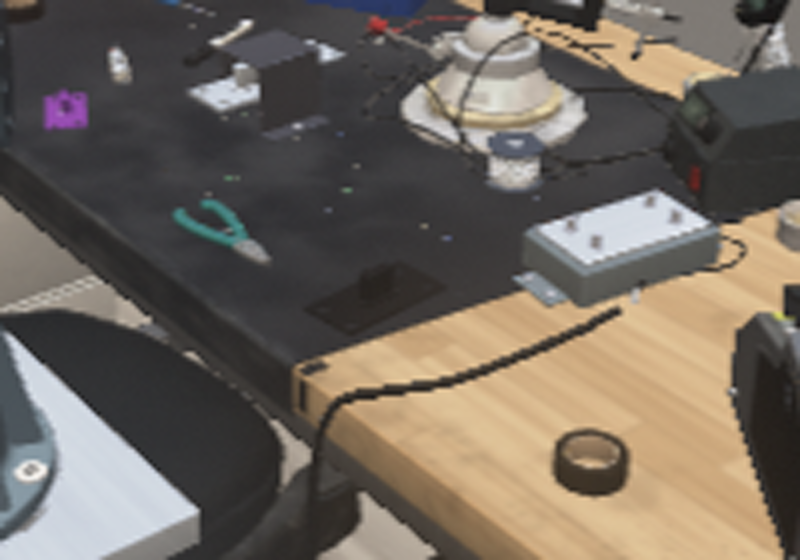

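The candidates in the top view are:
- **Silver plate in the rack**, at (187,196)
- **Small silver plate**, at (159,148)
- **Purple plate**, at (148,234)
- **Black plate**, at (297,222)

The one in the rack fits: it is aluminium, the larger of the two silver plates, and sticks out of the mouth. The mouth faces -x world. The box is at (317,159), with its glands toward the rack. I'll move near it and confirm in a wrist picture.

>>> move_arm(series=[[[1,-33,-13,0,-0.03],[1,-66,-27,0,-0.06],[1,-98,-40,0,-0.09],[1,-131,-53,0,-0.12],[1,-164,-66,0,-0.15],[1,-197,-80,0,-0.18],[1,-230,-93,0,-0.21],[1,-262,-106,0,-0.24],[1,-295,-120,0,-0.26],[1,-328,-133,0,-0.288]]])

```text
time_s: 1.73
eef_pos: [0.4411, 0.3294, 0.2315]
eef_rot: [0.0, -0.001, 1.0, 0.0]
wrist_force: [0.1, 0.6, -0.2]
opening: 1.0
grasp_force: 0.0
```

Run:
```python
from h import *
o=ctrl.get_obs(); print(o["time_s"],o["eef_pos"],o["eef_rot"])
C=cam("wrist"); im,d=camera("wrist"); cv2.imwrite("pics/w1.png",im)
np.savez("w1.npz",im=im,d=d,K=C[0],R=C[1],t=C[2])
W=cloud("wrist",d,C)
for k in ("cover","rack_mouth"):
    for q in outline_of(k,"wrist")[:4]:
        p=W[q["region"]]; print(k,round(q["conf"],2),np.round(q["bbox"]).astype(int),np.nanmedian(p,0).round(3))
print("cam pos",-C[1].T@C[2])
```

```text
1.7333 [0.44111924 0.32941299 0.2315107 ] [ 1.72027825e-04 -6.06853641e-04  9.99999796e-01  1.05041133e-04]
cover 0.81 [352 121  63  54] [0.384 0.461 0.004]
cover 0.79 [252 214  50  46] [0.497 0.33  0.041]
cover 0.61 [ 27 148  35  75] [ 0.409 -0.016  0.005]
cover 0.59 [311 299  30  44] [0.653 0.421 0.004]
rack_mouth 0.79 [254 254  82  84] [0.543 0.331 0.075]
rack_mouth 0.46 [ 21 256  43  89] [ 0.6   -0.076  0.036]
cam pos [0.36188368 0.32872611 0.37416932]
```

View pics/w1.png

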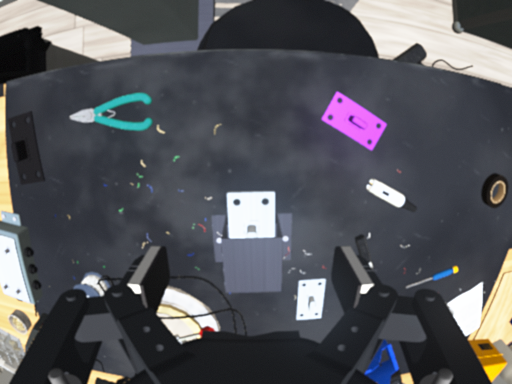

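The plate in the rack shows at (252,214), silver with two holes in its free end. The small silver plate is at (311,299), the purple one at (352,121). I'll measure the plate and rack and confirm with a crop.

```bash
cat >> h.py <<'E'
def onplane(n,uv,z,C):
    K,R,t=C; uv=np.atleast_2d(np.array(uv,float)); x=(uv[:,0]-K[0,2])/K[0,0]; y=(uv[:,1]-K[1,2])/K[1,1]
    if n=="wrist":
        r=np.hypot(x,y)+1e-9; s=np.tan(r)/r; x,y=x*s,y*s
    D=np.stack([x,y,np.ones_like(x)],-1)@R; c=-R.T@t
    return c+D*((z-c[2])/D[:,2])[:,None]
E
python3 - <<'E'
from h import *
f=np.load("w1.npz"); im,d=f["im"],f["d"]; C=(f["K"],f["R"],f["t"])
W=cloud("wrist",d,C)
c=im[170:310,190:345]; cv2.imwrite("pics/wc.png",cv2.resize(c,None,fx=4,fy=4,interpolation=cv2.INTER_CUBIC))
g=cv2.cvtColor(im,cv2.COLOR_BGR2GRAY); m=np.zeros_like(g); m[180:250,215:290]=(g[180:250,215:290]>140)*255
n,l,s,_=cv2.connectedComponentsWithStats(m); k=1+np.argmax(s[1:,4]); print(s[k])
cs=max(cv2.findContours((l==k).astype(np.uint8),cv2.RETR_EXTERNAL,cv2.CHAIN_APPROX_NONE)[0],key=len)[:,0]
P=onplane("wrist",cs,0.041,C)[:,:2].astype(np.float32)
r=cv2.minAreaRect(P*1000); print("plate",r,cv2.boxPoints(r).round(1).tolist())
# rack roof
Z=W[...,2]; mm=(Z>0.070)&(Z<0.080)&(W[...,0]>.45)&(W[...,0]<.65)&(W[...,1]>.25)&(W[...,1]<.42)
r=cv2.minAreaRect((W[mm][:,:2]*1000).astype(np.float32)); print("roof",r,cv2.boxPoints(r).round(1).tolist(),np.median(Z[mm]))
# edge slopes of plate
for y in (195,205,215,225,235):
    xs=np.where(l[y]==k)[0]; print(y,onplane("wrist",[[xs.min()-.5,y],[xs.max()+.5,y]],.041,C)[:,:2].round(4).tolist())
E
```

```text
[ 226  191   50   48 2241]
plate ((499.09814453125, 330.04425048828125), (61.948089599609375, 58.76057815551758), 1.0680077075958252) [[467.6000061035156, 358.79998779296875], [468.70001220703125, 300.1000061035156], [530.5999755859375, 301.20001220703125], [529.5, 360.0]]
roof ((570.392578125, 319.3311462402344), (116.931884765625, 94.35340881347656), 1.1244908571243286) [[511.0, 365.3999938964844], [512.9000244140625, 271.0], [629.7999877929688, 273.29998779296875], [627.9000244140625, 367.6000061035156]] 0.07529298913540888
195 [[0.4731, 0.2997], [0.4731, 0.3589]]
205 [[0.4857, 0.3006], [0.4857, 0.3593]]
215 [[0.4987, 0.3002], [0.4987, 0.3596]]
225 [[0.512, 0.3011], [0.512, 0.3601]]
235 [[0.5257, 0.3007], [0.5257, 0.3605]]
```

View pics/wc.png

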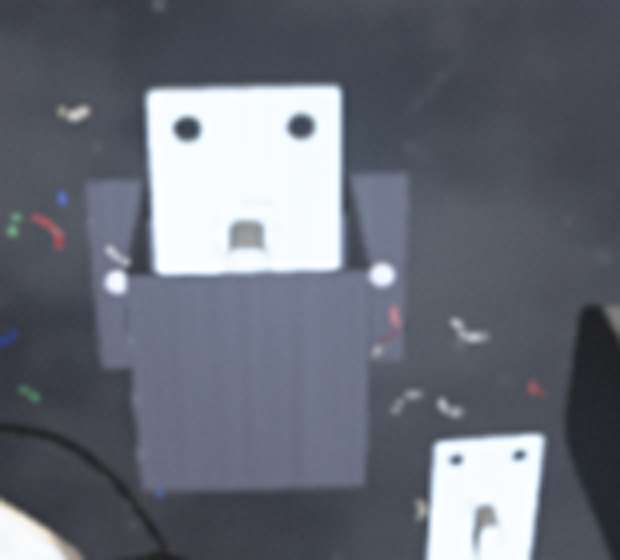

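Confirmed: the rack plate is the larger silver one, with its end at x≈0.468, centre y≈0.330 and yaw≈0.025. I'll go down over the protruding end.

>>> move_arm(series=[[[1,-23,0,25,-0.01],[1,-46,0.3,55,-0.024],[1,-46,0.3,90,-0.024],[1,-46,0.3,125,-0.024],[1,-46,0.3,150,-0.024],[1,-46,0.3,175,-0.024],[1,-46,0.3,190,-0.024],[1,-46,0.3,200,-0.024],[1,-46,0.3,204,-0.024],[1,-46,0.3,204,-0.024]]])

```text
time_s: 2.72
eef_pos: [0.4851, 0.3315, 0.0268]
eef_rot: [-0.001, -0.012, 1.0, -0.0]
wrist_force: [-0.2, -0.4, 0.1]
opening: 1.0
grasp_force: 0.0
```

Run:
```python
from h import *
o=ctrl.get_obs(); print(o["time_s"],o["eef_pos"],o["wrist_force"])
im,d=camera("wrist"); cv2.imwrite("pics/w2.png",im[150:384,100:412].repeat(2,0).repeat(2,1))
```

```text
2.7167 [0.48511058 0.33150878 0.02677592] [-0.15695736 -0.38105081  0.05384687]
```

View pics/w2.png

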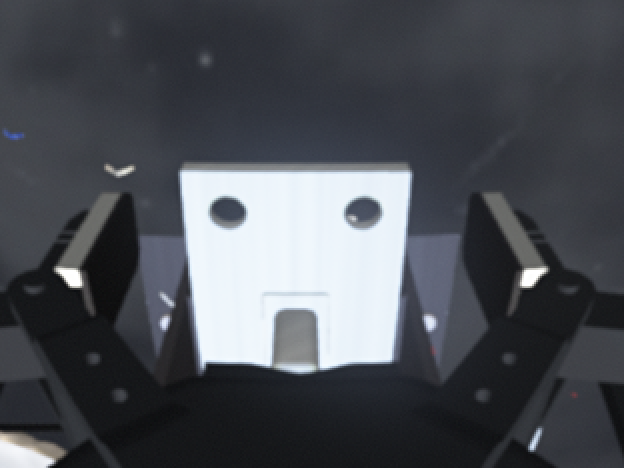

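The plate is centred between the fingers to within about 1.5 mm (plate at columns 181–411, fingers at 137 and 468). I'll close on it.

>>> move_arm(series=[[[1,0,-1.5,0,0],[0.8,0,-1.5,0,0],[0.5,0,-1.5,0,0],[0.5,0,-1.5,0,0],[0.5,0,-1.5,0,0],[0.5,0,-1.5,0,0],[0.5,0,-1.5,0,0],[0.5,0,-1.5,0,0],[0.5,0,-1.5,0,0],[0.5,0,-1.5,0,0]]])

```text
time_s: 3.6
eef_pos: [0.4867, 0.3298, 0.0285]
eef_rot: [0.001, -0.012, 1.0, 0.0]
wrist_force: [-2.7, -0.9, 6.7]
opening: 0.625
grasp_force: 61.7
```

>>> move_arm(series=[[[0.5,2,0,-2,0],[0.5,10,0,-2,0],[0.5,20,0,-2,0],[0.5,30,0,-2,0],[0.5,42,0,-2,0],[0.5,54,0,-2,0],[0.5,66,0,-2,0],[0.5,78,0,-2,0],[0.5,88,0,-2,0],[0.5,90,0,-2,0]]])

```text
time_s: 4.43
eef_pos: [0.3932, 0.3271, 0.0287]
eef_rot: [-0.001, -0.013, 1.0, -0.0]
wrist_force: [-1.1, -0.6, -1.6]
opening: 0.631
grasp_force: 63.2
```

Run:
```python
from h import *
o=ctrl.get_obs(); print(o["time_s"],o["eef_pos"],o["wrist_force"],o["opening"])
im,d=camera("wrist"); cv2.imwrite("pics/w3.png",im[150:384,100:412].repeat(2,0).repeat(2,1))
```

```text
4.4333 [0.39320019 0.32706713 0.02874947] [-1.12051834 -0.58468646 -1.63198375] 0.6310920585933062
```

View pics/w3.png

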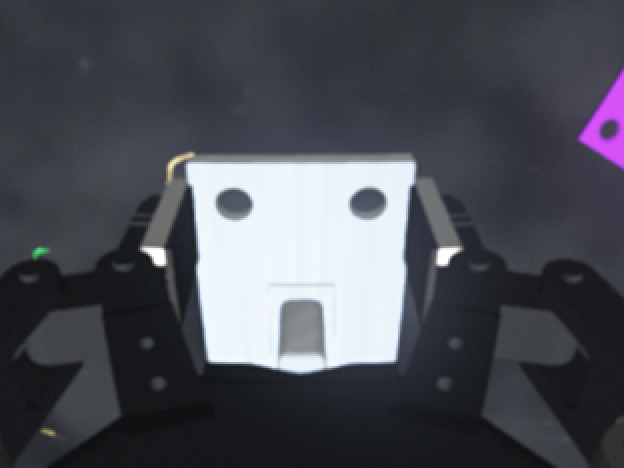

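The plate is out and level in the fingers (its end at row 160, holes at (234,203) and (368,203)). I'll lower it to near the bench.

>>> move_arm(series=[[[0.5,0,0,5,0],[0.5,0,0,11,0],[0.5,0,0,17,0],[0.5,0,0,22,0],[0.5,0,0,26,0],[0.5,0,0,29,0],[0.5,0,0,31,0],[0.5,0,0,32,0],[0.5,0,0,32,0],[0.5,0,0,32,0]]])

```text
time_s: 5.32
eef_pos: [0.3962, 0.3274, -0.0026]
eef_rot: [0.0, -0.012, 1.0, 0.0]
wrist_force: [-1.3, 0.2, -1.7]
opening: 0.632
grasp_force: 63.2
```

>>> move_arm(series=[[[0.5,0,0,1,0],[0.5,0,0,1.5,0],[0.5,0,0,2,0],[0.5,0,0,2.5,0],[0.5,0,0,3,0],[0.5,0,0,3,0],[0.5,0,0,3,0],[0.5,0,0,3,0],[0.5,0,0,3,0],[0.5,0,0,3,0]]])

```text
time_s: 6.15
eef_pos: [0.3964, 0.3276, -0.0037]
eef_rot: [0.0, -0.012, 1.0, -0.0]
wrist_force: [-6.7, -4.2, 19.2]
opening: 0.629
grasp_force: 74.6
```

>>> move_arm(series=[[[0.5,0,0,-2,0],[0.5,0,0,-2,0],[1,0,0,-2,0],[1,0,0,-2,0],[1,0,0,-2,0],[1,0,0,-2,0],[1,0,0,-2,0],[1,0,0,-10,0],[1,0,0,-30,0],[1,0,0,-60,0]]])

```text
time_s: 6.98
eef_pos: [0.3939, 0.3262, 0.053]
eef_rot: [-0.003, -0.012, 1.0, -0.001]
wrist_force: [1.5, -0.4, -0.9]
opening: 0.996
grasp_force: 0.0
```

>>> move_arm(series=[[[1,-10,0,-30,0],[1,-20,0,-70,0],[1,-30,0,-100,0],[1,-30,0,-120,0],[1,-30,0,-120,0],[1,-30,0,-120,0],[1,-30,0,-120,0],[1,-30,0,-120,0],[1,-30,0,-120,0],[1,-30,0,-120,0]]])

```text
time_s: 7.82
eef_pos: [0.4252, 0.3278, 0.173]
eef_rot: [-0.001, -0.012, 1.0, -0.001]
wrist_force: [-0.2, -0.4, 0.5]
opening: 0.996
grasp_force: 0.0
```

```bash
cat > meas.py <<'E'
from h import *
import sys
o=ctrl.get_obs(); print(o["time_s"],o["eef_pos"].round(4),o["eef_rot"].round(4))
C=cam("wrist"); im,d=camera("wrist"); np.savez("w4.npz",im=im,d=d,K=C[0],R=C[1],t=C[2])
W=cloud("wrist",d,C); cv2.imwrite("pics/w4.png",im)
for q in outline_of("cover","wrist")[:4]:
    R=q["region"]; p=W[R]; m=np.nanmedian(p,0); print(round(q["conf"],2),np.round(q["bbox"]).astype(int),m.round(4))
    cs=max(cv2.findContours(R.astype(np.uint8),cv2.RETR_EXTERNAL,cv2.CHAIN_APPROX_NONE)[0],key=len)[:,0]
    b=cv2.minAreaRect((onplane("wrist",cs,m[2],C)[:,:2]*1000).astype(np.float32)); print("  rect",np.round(b[0],1),np.round(b[1],1),round(b[2],2))
    r=p[(p[:,2]>m[2]+.02)]; 
    if len(r)>5: print("  rib",len(r),np.median(r,0).round(4),r.min(0).round(4),r.max(0).round(4))
E
python3 meas.py
```

```text
7.8167 [0.4252 0.3278 0.173 ] [-1.100e-03 -1.220e-02  9.999e-01 -5.000e-04]
0.91 [252 179  52  95] [0.429  0.3278 0.0052]
  rect [433.9 328.2] [110.4  56.9] 1.37
  rib 338 [0.4324 0.3284 0.0306] [0.4185 0.3228 0.0255] [0.4475 0.3346 0.0328]
0.9 [ 12 162  24  76] [ 0.4201 -0.009   0.0052]
  rect [414.1  -3.6] [ 49.7 119.6] 76.68
0.81 [371 140  76  67] [0.3835 0.4592 0.0039]
  rect [384.7 463. ] [84.2 42.9] 62.44
  rib 7 [0.3884 0.4668 0.024 ] [0.3843 0.4633 0.024 ] [0.3915 0.4707 0.0244]
0.76 [314 329  32  34] [0.6452 0.4222 0.0043]
  rect [649.9 423.2] [59.6 41. ] 0.86
```

The plate lies flat and is let go at (0.434, 0.328), yaw 0.024, with the rib at the same point. Now the rib grip.

>>> move_arm(series=[[[0.6,-8,0.4,30,0],[0.6,-8,0.4,65,0],[0.6,-8,0.4,100,0],[0.6,-8,0.4,130,0],[0.6,-8,0.4,150,0],[0.6,-8,0.4,160,0],[0.6,-8,0.4,163.5,0],[0.6,-8,0.4,163.5,0],[0.6,-8,0.4,163.5,0],[0.6,-8,0.4,163.5,0]]])

```text
time_s: 8.75
eef_pos: [0.4353, 0.3294, 0.0125]
eef_rot: [0.001, -0.012, 1.0, 0.001]
wrist_force: [-0.5, -0.1, -0.0]
opening: 0.604
grasp_force: 0.0
```

>>> move_arm(series=[[[0.4,0,0,0,0],[0.1,0,0,0,0],[0,0,0,0,0],[0,0,0,0,0],[0,0,0,0,0],[0,0,0,0,0],[0,0,0,0,0],[0,0,0,0,0],[0,0,0,0,0],[0,0,0,0,0]]])

```text
time_s: 9.58
eef_pos: [0.4346, 0.329, 0.0117]
eef_rot: [0.001, -0.012, 1.0, 0.0]
wrist_force: [-1.3, -0.3, 6.5]
opening: 0.121
grasp_force: 61.4
```

>>> move_arm(series=[[[0,0,0,-12,0],[0,0,0,-40,0],[0,0,0,-75,0],[0,-2,-15,-110,0],[0,-5,-50,-135,0],[0,-10,-88,-150,0],[0,-16,-125,-160,0],[0,-22,-162,-170,0],[0,-30,-200,-180,0],[0,-37,-237,-190,0]]])

```text
time_s: 10.42
eef_pos: [0.4763, 0.0909, 0.2019]
eef_rot: [0.0, -0.012, 1.0, -0.0]
wrist_force: [1.2, -0.3, -1.6]
opening: 0.121
grasp_force: 60.3
```

>>> move_arm(series=[[[0,-3,-17,0,0],[0,-6,-34,0,0],[0,-6,-34,0,0],[0,-6,-34,0,0],[0,-6,-34,0,0],[0,-6,-34,0,0],[0,-6,-34,0,0],[0,-6,-34,0,0],[0,-6,-34,0,0],[0,-6,-34,0,0]]])

```text
time_s: 11.25
eef_pos: [0.4835, 0.0592, 0.2008]
eef_rot: [-0.0, -0.012, 1.0, 0.0]
wrist_force: [-0.2, -0.5, -1.9]
opening: 0.118
grasp_force: 60.3
```

Run:
```python
from h import *
o=ctrl.get_obs(); print(o["time_s"],o["eef_pos"].round(4),o["eef_rot"].round(4),o["wrist_force"].round(1),o["opening"])
C=cam("wrist"); im,d=camera("wrist"); np.savez("w5.npz",im=im,d=d,K=C[0],R=C[1],t=C[2])
W=cloud("wrist",d,C); cv2.imwrite("pics/w5.png",im)
for k in ("box","cover"):
  for q in outline_of(k,"wrist")[:2]:
    R=q["region"]; p=W[R]; print(k,round(q["conf"],2),np.round(q["bbox"]).astype(int),np.nanmedian(p,0).round(4))
Z=W[...,2]; near=(abs(W[...,0]-.6)<.14)&(abs(W[...,1]+.1)<.12)
dk=near&(abs(Z-.04)<.006)
# largest component -> deck
n,l,s,_=cv2.connectedComponentsWithStats(dk.astype(np.uint8)); k=1+np.argmax(s[1:,4]); print(s[k],np.median(Z[l==k]))
cs=max(cv2.findContours((l==k).astype(np.uint8),cv2.RETR_EXTERNAL,cv2.CHAIN_APPROX_NONE)[0],key=len)[:,0]
b=cv2.minAreaRect((onplane("wrist",cs,.04,C)[:,:2]*1000).astype(np.float32)); print("deck",b)
st=near&(Z>.047)&(Z<.056); n,l,s,ce=cv2.connectedComponentsWithStats(st.astype(np.uint8))
for i in range(1,n):
    if s[i,4]>3: print("stud",s[i,4],ce[i].round(1),np.median(W[l==i],0).round(4))
cv2.imwrite("pics/w5c.png",cv2.resize(im,(800,600)))
```

```text
11.25 [0.4835 0.0592 0.2008] [-1.000e-04 -1.250e-02  9.999e-01  0.000e+00] [-0.2 -0.5 -1.9] 0.11834428895808466
box 0.6 [128 250  82 114] [ 0.5775 -0.097   0.0395]
cover 0.71 [181 106  54 100] [ 0.4086 -0.02    0.0052]
cover 0.57 [502 111  14  36] [0.3782 0.4402 0.0038]
[  91  212   63   95 4557] 0.04005877400739092
deck ((608.426513671875, -102.57910919189453), (84.1285171508789, 147.76405334472656), 82.58778381347656)
stud 36 [104.2 242.4] [ 0.5666 -0.116   0.0512]
stud 39 [129.7 247.4] [ 0.5709 -0.0823  0.0509]
stud 30 [109.5 297. ] [ 0.6512 -0.1269  0.0513]
```

View pics/w5c.png

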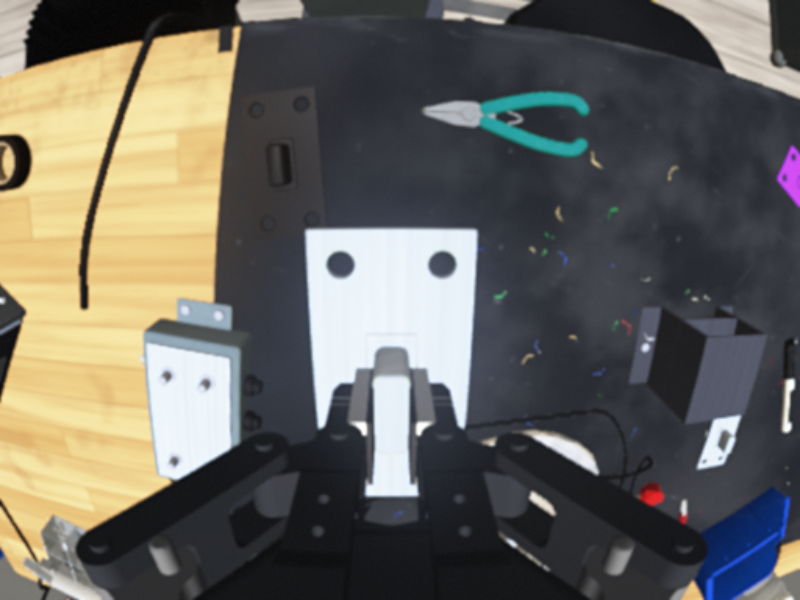

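The held plate is level, with the rib in the fingers at (390,360). Three of the four studs show at (166,376), (205,384) and (174,461); the fourth is hidden. I'll turn to the box's yaw (about -0.128) and look again from nearer.

>>> move_arm(series=[[[0,-10,-5,3,0.03],[0,-20,-10,6,0.06],[0,-30,-15,10,0.09],[0,-40,-20,15,0.12],[0,-50,-25,20,0.152],[0,-60,-30,25,0.152],[0,-65,-32,30,0.152],[0,-65,-32,30,0.152],[0,-65,-32,30,0.152],[0,-65,-32,30,0.152]]])

```text
time_s: 12.23
eef_pos: [0.5488, 0.0287, 0.1708]
eef_rot: [-0.0, 0.064, 0.998, 0.0]
wrist_force: [-1.5, 0.9, -1.8]
opening: 0.125
grasp_force: 60.3
```

```bash
cat > look.py <<'E'
from h import *
o=ctrl.get_obs(); print(o["time_s"],o["eef_pos"].round(4),o["eef_rot"].round(4),o["wrist_force"].round(1))
C=cam("wrist"); im,d=camera("wrist"); np.savez("w6.npz",im=im,d=d,K=C[0],R=C[1],t=C[2])
W=cloud("wrist",d,C); Z=W[...,2]; near=(abs(W[...,0]-.6)<.14)&(abs(W[...,1]+.1)<.12)
dk=near&(abs(Z-.04)<.005)
n,l,s,_=cv2.connectedComponentsWithStats(dk.astype(np.uint8)); k=1+np.argmax(s[1:,4]); print(s[k],np.median(Z[l==k]))
cs=max(cv2.findContours((l==k).astype(np.uint8),cv2.RETR_EXTERNAL,cv2.CHAIN_APPROX_NONE)[0],key=len)[:,0]
b=cv2.minAreaRect((onplane("wrist",cs,.04,C)[:,:2]*1000).astype(np.float32)); print("deck",b)
for lo in (.046,.0495):
  st=near&(Z>lo)&(Z<.056); n,l,s,ce=cv2.connectedComponentsWithStats(st.astype(np.uint8))
  for i in range(1,n):
    if s[i,4]>3: print("stud",s[i,4],ce[i].round(1),W[l==i].mean(0).round(4))
# plate points
p0=o["eef_pos"]; pl=(abs(W[...,0]-p0[0])<.08)&(abs(W[...,1]-p0[1])<.06)&(abs(Z-(p0[2]-.007))<.006)
n,l,s,_=cv2.connectedComponentsWithStats(pl.astype(np.uint8)); k=1+np.argmax(s[1:,4])
P=W[l==k]; A=np.c_[P[:,:2]-P[:,:2].mean(0),np.ones(len(P))]; print("plate plane",np.linalg.lstsq(A,P[:,2],rcond=None)[0].round(4),s[k])
zt=np.median(P[:,2]); g=cv2.cvtColor(im,cv2.COLOR_BGR2GRAY)
cs=max(cv2.findContours((l==k).astype(np.uint8),cv2.RETR_EXTERNAL,cv2.CHAIN_APPROX_NONE)[0],key=len)[:,0]
b=cv2.minAreaRect((onplane("wrist",cs,zt,C)[:,:2]*1000).astype(np.float32)); print("plate vis",b,cv2.boxPoints(b).round(1).tolist())
cv2.imwrite("pics/w6.png",im[150:384,20:332].repeat(2,0).repeat(2,1))
E
python3 look.py
```

```text
12.2333 [0.5488 0.0287 0.1708] [-3.00e-04  6.37e-02  9.98e-01  1.00e-04] [-1.5  0.9 -1.8]
[  97  188   82  112 6356] 0.040059187560384985
deck ((609.4261474609375, -102.67760467529297), (83.01140594482422, 144.46466064453125), 82.24754333496094)
stud 51 [114.5 220.5] [ 0.5669 -0.1158  0.0509]
stud 58 [144.1 221.5] [ 0.5713 -0.0824  0.051 ]
stud 41 [128.7 288. ] [ 0.6519 -0.1267  0.0505]
stud 43 [114.3 221. ] [ 0.5672 -0.1159  0.0515]
stud 46 [143.4 222. ] [ 0.5716 -0.0829  0.0518]
stud 32 [128.4 288.6] [ 0.6522 -0.1269  0.0514]
plate plane [ 0.0068 -0.0011  0.1643] [ 196  146  110  129 9635]
plate vis ((531.3902587890625, 30.332874298095703), (56.507713317871094, 76.46951293945312), 82.66121673583984) [[489.8999938964844, 7.199999809265137], [565.7000122070312, -2.5999999046325684], [572.9000244140625, 53.5], [497.1000061035156, 63.20000076293945]]
```

View pics/w6.png

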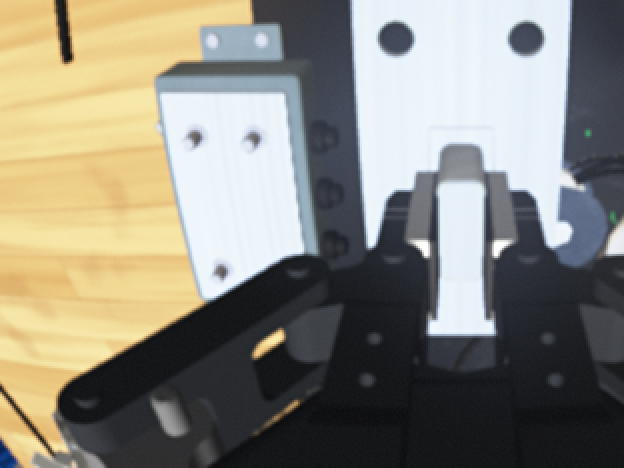

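Stud tips are at world (0.567,-0.116), (0.572,-0.083) and (0.652,-0.127). That puts the seat at about (0.612,-0.105), yaw -0.128, and the plate's yaw matches. I'll go to a hover 11 mm short of home.

>>> move_arm(series=[[[0,-10,-18,0,0],[0,-20,-36,0,0],[0,-31,-55,5,0],[0,-42,-75,15,0],[0,-53,-95,30,0],[0,-63,-113,45,0],[0,-69.2,-124.1,60,0],[0,-69.2,-124.1,75,0],[0,-69.2,-124.1,85,0],[0,-69.2,-124.1,85,0]]])

```text
time_s: 13.12
eef_pos: [0.6001, -0.1026, 0.0834]
eef_rot: [-0.002, 0.064, 0.998, 0.001]
wrist_force: [-0.6, 0.4, -1.7]
opening: 0.125
grasp_force: 60.3
```

>>> move_arm(series=[[[0,0,0,2,0],[0,0,0,5,0],[0,0,0,8,0],[0,0,0,10,0],[0,0,0,10,0],[0,0,0,10,0],[0,0,0,10,0],[0,0,0,10,0],[0,0,0,10,0],[0,0,0,10,0]]])

```text
time_s: 13.95
eef_pos: [0.6022, -0.1036, 0.0759]
eef_rot: [0.0, 0.064, 0.998, -0.0]
wrist_force: [0.5, 0.2, -1.4]
opening: 0.124
grasp_force: 60.3
```

Run:
```python
from h import *
o=ctrl.get_obs(); p=o["eef_pos"]; print(o["time_s"],p.round(4),o["eef_rot"].round(4),o["wrist_force"].round(1))
ex=np.array([.9918,-.128]); ey=np.array([.128,.9918]); S=np.array([.6121,-.1050])
print("TCP in seat",((p[:2]-S)@ex)*1e3,((p[:2]-S)@ey)*1e3)
C=cam("wrist"); im,d=camera("wrist"); np.savez("w7.npz",im=im,d=d,K=C[0],R=C[1],t=C[2])
W=cloud("wrist",d,C);Z=W[...,2]
q=W[...,:2]-S; a=q@ex; b=q@ey
for nm,z in (("plate",p[2]-.0065),("deck",.04)):
    m=(abs(a)<.09)&(abs(b)<.06)&(abs(Z-z)<.004); n,l,s,_=cv2.connectedComponentsWithStats(m.astype(np.uint8)); k=1+np.argmax(s[1:,4]); L=l==k
    print(nm,s[k],np.median(Z[L]))
    A=a[L]*1e3;B=b[L]*1e3
    print(" a range",np.percentile(A,[.5,99.5]).round(1))
    for lo in np.arange(-80,60,10):
        w=(A>lo)&(A<lo+10)
        if w.sum()>60: print("  ",lo,B[w].min().round(1),B[w].max().round(1))
cv2.imwrite("pics/w7.png",im[120:384,100:412].repeat(2,0).repeat(2,1))
```

```text
13.95 [ 0.6022 -0.1036  0.0759] [ 1.00e-04  6.39e-02  9.98e-01 -0.00e+00] [ 0.5  0.2 -1.4]
TCP in seat -9.994704096626734 0.15120455812320255
plate [ 196  146  110  129 9592] 0.06937755077513934
 a range [-65.3   6. ]
   -70 -28.5 27.7
   -60 -28.7 27.6
   -50 -28.6 27.6
   -40 -28.6 27.6
   -30 -28.6 27.5
   -20 -28.7 27.8
   -10 -28.3 27.9
   0 -28.4 27.5
deck [ 186  126  130  157 3429] 0.039223165782068393
 a range [-72.1  37.6]
   -80 -39.6 39.9
   -70 -40.0 40.0
   -60 -40.9 39.9
   -50 -40.3 40.6
   -40 -41.3 41.1
   -30 -40.8 40.1
   -20 -41.8 40.8
   -10 -41.8 40.5
   0 -40.6 40.3
   10 -41.4 40.5
   20 -40.9 39.7
   30 -40.9 40.1
```

View pics/w7.png

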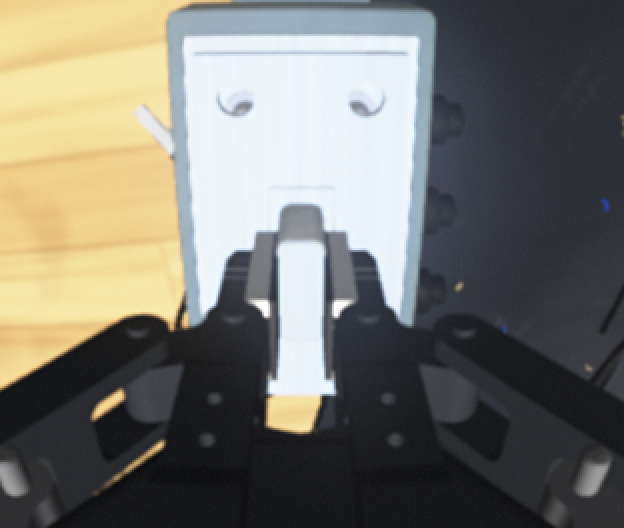

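The studs show through the holes at (238,103) and (366,100) in the crop, and the plate is centred across the box to about 0.3 mm and about 10.5 mm short. I'll lower it lightly onto the tips.

>>> move_arm(series=[[[0,0,0.2,3,0],[0,0,0.2,6,0],[0,0,0.2,8.5,0],[0,0,0.2,10,0],[0,0,0.2,11,0],[0,0,0.2,11.5,0],[0,0,0.2,12,0],[0,0,0.2,12,0],[0,0,0.2,12,0],[0,0,0.2,12,0]]])

```text
time_s: 14.83
eef_pos: [0.6022, -0.1034, 0.0639]
eef_rot: [0.0, 0.064, 0.998, -0.0]
wrist_force: [0.4, 0.1, -2.3]
opening: 0.126
grasp_force: 60.4
```

>>> move_arm(series=[[[0,0,0,0.3,0],[0,0,0,0.5,0],[0,0,0,0.7,0],[0,0,0,0.9,0],[0,0,0,0.9,0],[0,0,0,0.9,0],[0,0,0,0.9,0],[0,0,0,0.9,0],[0,0,0,0.9,0],[0,0,0,0.9,0]]])

```text
time_s: 15.67
eef_pos: [0.6023, -0.1034, 0.0636]
eef_rot: [0.0, 0.064, 0.998, -0.0]
wrist_force: [-2.4, 0.4, 4.9]
opening: 0.117
grasp_force: 61.3
```

Light contact, about 6 N. Now I'll slide toward home.

>>> move_arm(series=[[[0,-1,0,0,0],[0,-2,0,0,0],[0,-3,0,0,0],[0,-4,0,0,0],[0,-5,0,0,0],[0,-6,0,0,0],[0,-7,0,0,0],[0,-7.5,0,0,0],[0,-7.5,0,0,0],[0,-7.5,0,0,0]]])

```text
time_s: 16.5
eef_pos: [0.6098, -0.1044, 0.0634]
eef_rot: [0.0, 0.064, 0.998, -0.0]
wrist_force: [-3.1, -0.1, 4.6]
opening: 0.121
grasp_force: 61.3
```

```bash
cat > chk.py <<'E'
from h import *
o=ctrl.get_obs(); p=o["eef_pos"]; print(o["time_s"],p.round(4),o["wrist_force"].round(1))
ex=np.array([.9918,-.128]); ey=np.array([.128,.9918]); S=np.array([.6121,-.1050])
C=cam("wrist"); im,d=camera("wrist"); W=cloud("wrist",d,C);Z=W[...,2]
q=W[...,:2]-S; a=q@ex; b=q@ey
for nm,z in (("plate",p[2]-.0065),("deck",.04)):
    m=(abs(a)<.09)&(abs(b)<.06)&(abs(Z-z)<.003); n,l,s,_=cv2.connectedComponentsWithStats(m.astype(np.uint8)); k=1+np.argmax(s[1:,4]); L=l==k
    A=a[L]*1e3;B=b[L]*1e3; w=(A>-60)&(A<0)
    print(nm,Z[L].mean().round(4),"a0",np.percentile(A,.5).round(1),"b",B[w].min().round(1),B[w].max().round(1))
cv2.imwrite("pics/chk.png",cv2.resize(im[120:300,160:352],None,fx=3,fy=3))
E
python3 chk.py
```

```text
16.5 [ 0.6098 -0.1044  0.0634] [-3.1 -0.1  4.6]
plate 0.057 a0 -57.7 b -28.6 27.8
deck 0.0401 a0 -66.3 b -38.2 38.0
```

About 2.8 mm short and still on the tips. I'll creep the rest and feel for the drop.

>>> move_arm(series=[[[0,-0.4,0,0,0],[0,-0.8,0,0,0],[0,-1.2,0,0.1,0],[0,-1.6,0,0.2,0],[0,-1.9,0,0.3,0],[0,-2.2,0,0.4,0],[0,-2.5,0,0.6,0],[0,-2.8,0,0.8,0],[0,-2.8,0,1,0],[0,-2.8,0,1,0]]])

```text
time_s: 17.38
eef_pos: [0.6122, -0.1045, 0.0616]
eef_rot: [-0.0, 0.064, 0.998, 0.0]
wrist_force: [0.2, 0.7, -1.4]
opening: 0.128
grasp_force: 60.4
```

The force is gone and z has sunk below tip height, so the holes are over the studs. Lowering.

>>> move_arm(series=[[[0,0,0,0.7,0],[0,0,0,1.4,0],[0,0,0,2.1,0],[0,0,0,2.8,0],[0,0,0,3.5,0],[0,0,0,4,0],[0,0,0,4,0],[0,0,0,4,0],[0,0,0,4,0],[0,0,0,4,0]]])

```text
time_s: 18.22
eef_pos: [0.6124, -0.1046, 0.0579]
eef_rot: [0.0, 0.064, 0.998, -0.0]
wrist_force: [0.9, 0.7, -2.0]
opening: 0.124
grasp_force: 60.4
```

>>> move_arm(series=[[[0,0,0,1,0],[0,0,0,2,0],[0,0,0,3,0],[0,0,0,4,0],[0,0,0,5,0],[0,0,0,5.5,0],[0,0,0,6,0],[0,0,0,6.5,0],[0,0,0,6.5,0],[0,0,0,6.5,0]]])

```text
time_s: 19.05
eef_pos: [0.6125, -0.1047, 0.0517]
eef_rot: [0.0, 0.064, 0.998, -0.0]
wrist_force: [-1.4, 0.7, 2.3]
opening: 0.124
grasp_force: 60.7
```

On the deck. Releasing and rising.

>>> move_arm(series=[[[0,0,0,0.2,0],[0.6,0,0,0.2,0],[0.6,0,0,0,0],[0.6,0,0,0,0],[0.6,0,0,0,0],[0.6,0,0,0,0],[0.6,0,0,-10,0],[0.6,0,0,-30,0],[0.6,0,0,-60,0],[0.6,0,0,-90,0]]])

```text
time_s: 19.88
eef_pos: [0.6116, -0.1044, 0.1421]
eef_rot: [-0.001, 0.064, 0.998, 0.0]
wrist_force: [0.7, -0.5, 0.4]
opening: 0.597
grasp_force: 0.0
```

>>> move_arm(series=[[[0.6,15,0,-20,0],[0.6,30,0,-30,0],[0.6,30,0,-30,0],[0.6,30,0,-30,0],[0.6,30,0,-30,0],[0.6,30,0,-30,0],[0.6,30,0,-30,0],[0.6,30,0,-30,0],[0.6,30,0,-30,0],[0.6,30,0,-30,0]]])

```text
time_s: 20.72
eef_pos: [0.5826, -0.1007, 0.1709]
eef_rot: [-0.0, 0.064, 0.998, 0.0]
wrist_force: [0.1, -1.0, -0.1]
opening: 0.601
grasp_force: 0.0
```

```bash
python3 meas.py
python3 - <<'E'
from h import *
f=np.load("w4.npz"); im=f["im"]; W=cloud("wrist",f["d"],(f["K"],f["R"],f["t"]));Z=W[...,2]
m=(abs(W[...,0]-.612)<.07)&(abs(W[...,1]+.105)<.05)&(Z>.042)&(Z<.048); P=W[m]
print(m.sum(),P.mean(0).round(4),np.linalg.lstsq(np.c_[P[:,:2]-P[:,:2].mean(0),np.ones(len(P))],P[:,2],rcond=None)[0].round(4))
v,u=np.where(m); c=im[v.min()-20:v.max()+20,u.min()-20:u.max()+20]; cv2.imwrite("pics/fin.png",cv2.resize(c,None,fx=3,fy=3))
E
```

```text
20.7167 [ 0.5826 -0.1007  0.1709] [-4.00e-04  6.38e-02  9.98e-01  1.00e-04]
0.67 [251 212  60  99] [ 0.6043 -0.1042  0.0453]
  rect [ 612.1 -105.1] [ 56.2 109.8] 83.39
  rib 427 [ 0.61   -0.1046  0.0706] [ 0.5964 -0.1123  0.0653] [ 0.6258 -0.0975  0.0727]
0.66 [309  28  63  57] [ 0.4327 -0.0234  0.0052]
  rect [432.1 -20.5] [67.4 55.9] 5.09
  rib 190 [ 0.4185 -0.0226  0.0305] [ 0.4092 -0.0285  0.0257] [ 0.4262 -0.0155  0.0329]
5165 [ 0.6075 -0.1047  0.0452] [0.0016 0.0005 0.0452]
```

View pics/fin.png

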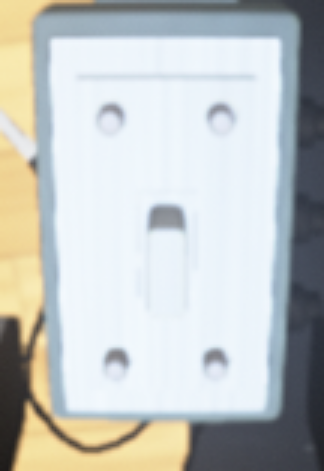

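The plate's top is at z = 0.045 and level. It is centred at (0.612,-0.105), with all four studs showing through the holes at (110,118), (221,117), (116,362) and (215,362).

```bash
python3 -c "
from bench import order; print(order.hand_in())"
```

```text
the job is handed in; nothing more can be done
None
```

The cover plate lies flat on the junction box with all four studs through its holes; it is released, the gripper is clear, and the job was handed in at about 21 s of the 67 s allowed (no verdict was returned).

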